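# Pin the bench magnifier's arm and snap the ring over

## Robot

A 6-joint arm with a two-finger parallel gripper is mounted at the origin on the work surface. World frame = base frame: x ahead of the robot, y to its left, z up, the work surface at z = 0. Lengths are in m, angles in rad, forces in N, time in s.
With the tool pointing down it reaches from about 0.375 to 0.9 m from the base axis. Payload 3.1 kg.
Tool frame: the origin (TCP) lies on the centre line of the jaws, within the pads' length; the fingertips stand ahead of it and the grasp point (between the pads) lies 3 mm ahead of it (robot.tip_reach is the z of the fingertips in the tool frame, in m); z points along the fingers, y is the line along which they close (so a half turn about z gives the same grasp; the last joint's range is limited). The gripper opens to 87 mm and grips with 3 to 60 N. Pads are 19 mm wide; open, the fingers measure 117 mm over their backs; the gripper's body (75 mm by 190 mm) begins 51 mm behind the grasp point.
Start: joints at [-1.522, 0.527, 1.433, -0, 1.181, -0.178], TCP at [0.141, -0.609, 0.245] pointing down, gripper open.
Joint ranges: [-3.08, 3.08], [-0.75, 2.2], [0.22, 2.44], [-1.43, 4.57], [0, 2.65], [-2.85, 2.85]. Speed limits (rad/s): [2.79, 2.79, 3.14, 3.14, 3.14, 3.14].

## Interface

Orientations are given as a unit quaternion [x, y, z, w].
In Python, from rig import sensors, eyes, ticket, robot gives the robot as it stands.
- The arm moves only by the tool drive_tool, never from a script. Its argument "deltas" is a list that holds one entry, the list of rows, each a list of 6 numbers: the shift along the tool's x, y, z in mm, then the turn, a rotation vector about the tool's x, y, z in rad. A call has 1 to 8 rows; each row shifts and turns the commanded pose from where the row before left it, along the tool's axes as they then stand; what a row does not reach is not made up. A row lasts 1/12 s, in which the tool goes at most 41.7 mm and 7.16 degrees, less where a joint would pass 70% of its speed; a pose out of reach is approached as far as the arm can. A call is refused whole if a number of a shift passes 41.7 or a number of a turn 0.125, either way. A call with a gripper value outside its range is refused whole. "gripper" is the opening in per cent of the stroke, from 0 (shut) to 100 (fully open), set as the call begins (left out, the last holds). The fingers move at their own pace and stop on an object; "squeeze" is the grip in N (left out, the last holds). Time passes only in rows, so rows that do not move let the fingers close. It gives the time, the measured TCP pose, the force, the opening and the grip force at its end, in the units of the state.
- sensors.get_obs(): the state, without advancing time (a new reading comes with each control period).
- eyes.camera(name): name is "side" or "top"; returns a dict with "img" (384x512x3 uint8, red, green, blue), "fov_y" (degrees; the focal length in pixels is half the picture's height over the tangent of half this angle, whatever the lens; pixels are square), "cx", "cy" (the principal point, pixels), "xyz" and "attitude" of the camera in the world. Camera axes: x right, y up, looking along -z (the intrinsics and any distortion apply to the point x, -y, -z); pixel columns grow to the right and rows downward; lengths in m; the calibration is good to about 2 mm. A picture is of the moment at which its call begins. There is no depth.
- ticket.hand_in(): hands the job in; it is judged then, once.
The state is a dict: "time": time; "q": joint angles; "joint_velocities": joint speeds; "joint_torque": joint torques, N m; "position": TCP position; "tool_rot": TCP orientation; "ft_force": force on the tool from outside, world axes, zero at the start; "moment": the same for the moment, N m; "grip_width": finger opening in m; "grip_force": force on a finger pad.
Only numpy, scipy, OpenCV 4.12 (cv2) and the standard library are available. Lean on these libraries where they do the work, as an engineer would, in place of code of your own. Each camera call takes 0.05 s, during which the arm holds its last target. There are 200 camera calls.

## Task

Secure the magnifier's arm in its stand: push the linch pin fully home through both ears of the stand while its ring is still swung back, then flip the sprung ring over the top so that it snaps down flat around the pin's end. Let go, leave the pin home, and leave the multimeter, screwdriver and parts box where they are.

Things in the scene. Friction and masses are not known exactly. Their poses are not given: they have to be found in the camera images.
- stand: Magnifier stand, fixed, place and turn vary. Origin: underside, midway between its two ears; z up; heights count from here (3 mm above the bench). Dark base 140 x 100 x 14 mm, x -55 to +85. Two light metal ears 34 mm wide (x), 10 thick, 84 high, outer faces at y = -22 and +22 mm, black tongue between. The arm and its 124 mm round lens leave to +x, beyond x = 65 mm, below 125 mm high.
- linch_pin (a joint): How far the steel linch pin is drawn out along the stand's -y (m): 0 = fully home, its head against the ear. Starts 0.028 to 0.042 out; it cannot come out beyond 0.048. Its line is x = 0, height 68 mm; push it towards +y. About 5 N of friction; it stays where left. Shaft 12 mm thick.
- pin_head (a point): Centre of the outer (-y) face of the pin's head at height 92 mm: where to push. The head is an upright block 24 mm wide (x), 16 mm thick (y), from height 52 to 106 mm; its top 30 mm stands clear of the ring's axle. With the pin home this face is at the stand's y = -38 mm. Moves with the pin.
- pin_tip (a point): Tip of the pin's shaft, height 68 mm, 72 mm towards +y from the head's outer face; at the stand's y = +34 mm when home. Moves with the pin.
- ring (a joint): Swing of the ring (rad) on its axle. 0 (start, a stop) = swung back, pointing to the stand's -y and rising 0.35 rad above level. Grows as it swings up and over: 1.22 upright, 2.79 (stop) flipped over, lying level around both ears and the pin's end. An over-centre spring drives it away from 1.4, to 0 below and to 2.79 above; under 2.5 N at the rim overcomes it.
- ring_axle (a point): Middle of the ring's axle, which runs along the stand's x through the pin's head at height 68 mm, 8 mm towards +y from the head's outer face (stand's y = -30 mm when home). Moves with the pin.
- ring_rim (a point): Middle of the ring's far rim, on the bar's centre, 80 mm from the axle. The ring is a D-shaped loop of 8 mm round steel bar, 76 mm wide outside (x), 60 inside; the straight of its rim, 36 mm long, lies along the stand's x. Swung back with the pin home it is at the stand's y = -105 mm, height 95 mm. Moves with the ring.
- multimeter: Bystander: loose green and black multimeter, 190 x 90 x 43 mm, lying on the mat; origin under its centre. Not to be moved.
- screwdriver: Bystander: loose screwdriver, 180 mm long, lying on the mat. Not to be moved.
- parts_box: Bystander: loose open grey box with four compartments, 120 x 90 x 35 mm; origin under its centre. Not to be moved.

How it is judged:
On the way, in this order (a step that is already met when the one before it is completed fails the run):
1. the pin is pushed fully home (within 3 mm) with its ring still swung back (value of joint linch_pin below 0.003 m and value of joint ring below 1 rad), for 0.2 s.
2. the ring is flipped over and lies around the pin's end, the pin still home (value of joint linch_pin below 0.003 m and value of joint ring above 2.65 rad), for 0.2 s.
At the end, for the whole second after the job is handed in: The pin is within 3 mm of fully home, and the ring is flipped over to at least 2.65 rad (its stop is 2.79), at rest; the bystanders have not been moved by more than 30 mm (all of step 2 and velocity of joint ring between -0.1 and 0.1 rad/s); the robot touches nothing.
It fails at once if a bystander (multimeter, screwdriver or parts box) is moved by more than 30 mm (distance of any of multimeter, screwdriver, parts_box from where it was at the start of the episode above 0.03 m).
It also fails if it takes over 48 s, if anything falls off the work surface, if the arm or the gripper's body presses on something with over 40 N, if the wrist force passes 120 N, or if a joint passes its speed limit or range.

## Working session

There is one attempt and no reset: what is moved stays moved. The work goes in short steps, Python scripts to look and compute and a tool call to move; the robot and the scene stay as the last step left them, time stands still between calls to the robot, and variables do not carry over. Pictures are saved under pics/ and viewed, at most 10 in all, crops included, and the job is handed in when it is done.

Besides the shell and the picture viewer there is one more tool, called after ">>>" as name(argument=value, ...) on one line, values as JSON. drive_tool: Moves the arm, as the interface text tells. Its arguments: {"type":"object","properties":{"deltas":{"type":"array"},"gripper":{"type":"number"},"squeeze":{"type":"number"}},"required":["deltas"]}

```bash
ls; mkdir -p pics; python3 - <<'E'
from rig import sensors, eyes, robot
import cv2,numpy as np
for n in("side","top"):
    c=eyes.camera(n); cv2.imwrite(f"pics/{n}0.png",c["img"][:,:,::-1])
    print({k:v for k,v in c.items() if k!="img"})
print(sensors.get_obs(), robot.tip_reach,[a for a in dir(robot) if a[0]!='_'])
a,b=[cv2.imread(f"pics/{n}0.png") for n in("side","top")]
cv2.imwrite("pics/both.png",cv2.resize(np.vstack([a,b]),None,fx=.78,fy=.78))
E
```

```text
pics
{'fov_y': 54.24023779269129, 'cx': 256.0057414398638, 'cy': 197.77173352023152, 'xyz': array([0.26036106, 0.93468999, 0.66774653]), 'attitude': array([-0.06406467,  0.48052191,  0.86376584, -0.13748813])}
{'fov_y': 43.7006093936988, 'cx': 255.0416999290307, 'cy': 195.23367574961793, 'xyz': array([0.32950124, 0.02676701, 1.61443096]), 'attitude': array([ 0.04501499, -0.05488481, -0.70199759,  0.70863297])}
{'time': 0.1, 'q': array([-1.52248999e+00,  5.28350937e-01,  1.43372703e+00, -1.40283182e-05,
        1.18141175e+00, -1.78476368e-01]), 'joint_velocities': array([-0.0009363 , -0.00043466, -0.00350724, -0.0006141 ,  0.00053013,
        0.00033279]), 'joint_torque': array([-2.81604716e-04, -4.40985918e+01, -1.77150393e+01,  6.34783320e-02,
        5.34146489e-02, -3.79597759e-05]), 'position': array([ 0.1405376 , -0.60838332,  0.24369813]), 'tool_rot': array([ 9.93577337e-01,  1.13151120e-01,  5.52186915e-05, -9.46943817e-04]), 'ft_force': array([-2.59532011e-04,  1.10873088e+00,  4.85794082e-02]), 'moment': array([0.01206804, 0.03575707, 0.03647991]), 'grip_force': 0.0, 'grip_width': 0.08706350685290551} 0.022 ['Unreachable', 'tip_reach']
```

View pics/top0.png

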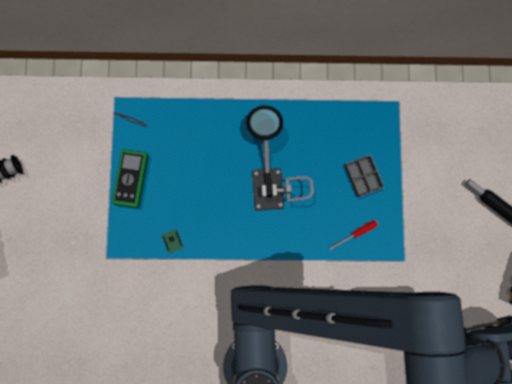

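View pics/side0.png

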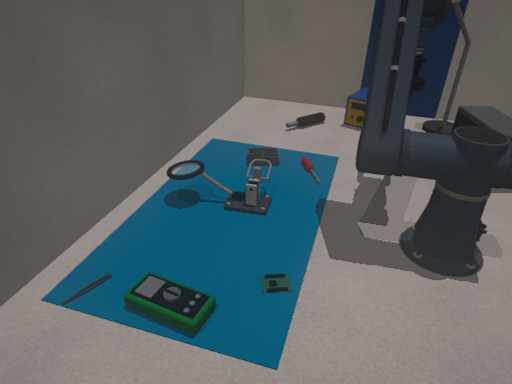

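The top view shows the stand at about (268,189), the ring reaching right to about (313,188) and the lens at (265,122). So stand +x is roughly world +x, and the pin pushes towards world +y. I'll zoom in on both views.

```bash
cat > h.py <<'E'
import numpy as np, cv2
from scipy.spatial.transform import Rotation as R
from rig import eyes, sensors
def ray(c,u,v):
    f=c["img"].shape[0]/2/np.tan(np.radians(c["fov_y"]/2))
    d=np.array([(u-c["cx"])/f,-(v-c["cy"])/f,-1])
    return R.from_quat(c["attitude"]).apply(d)
def onplane(c,u,v,z):
    d=ray(c,u,v); return c["xyz"]+d*(z-c["xyz"][2])/d[2]
def proj(c,p):
    f=c["img"].shape[0]/2/np.tan(np.radians(c["fov_y"]/2))
    q=R.from_quat(c["attitude"]).inv().apply(np.asarray(p)-c["xyz"])
    return c["cx"]+f*q[0]/-q[2], c["cy"]-f*q[1]/-q[2]
def two(c1,p1,c2,p2):
    d1,d2=ray(c1,*p1),ray(c2,*p2)
    s=np.linalg.lstsq(np.array([d1,-d2]).T,c2["xyz"]-c1["xyz"],rcond=None)[0]
    a,b=c1["xyz"]+s[0]*d1,c2["xyz"]+s[1]*d2
    return (a+b)/2,np.linalg.norm(a-b)
E
python3 - <<'E'
from h import *
t=eyes.camera("top"); s=eyes.camera("side")
a=cv2.resize(t["img"][160:215,240:325],None,fx=8,fy=8,interpolation=cv2.INTER_CUBIC)
b=cv2.resize(s["img"][150:217,220:285],None,fx=8,fy=8,interpolation=cv2.INTER_CUBIC)
cv2.imwrite("pics/tz.png",a[:,:,::-1]); cv2.imwrite("pics/sz.png",b[:,:,::-1])
# dark base in top: contour
im=t["img"].astype(int); m=((im.max(2)<75)).astype(np.uint8); m[:165]=0;m[213:]=0;m[:,:245]=0;m[:,292:]=0
m=cv2.morphologyEx(m,cv2.MORPH_CLOSE,np.ones((7,7)))
cs,_=cv2.findContours(m,0,1); c=max(cs,key=cv2.contourArea); r=cv2.minAreaRect(c); bx=cv2.boxPoints(r)
print(r); print(np.array([onplane(t,u,v,.017) for u,v in bx]).round(4))
E
```

```text
((269.76995849609375, 188.5487060546875), (40.044437408447266, 31.929119110107422), 86.18592071533203)
[[ 0.6447  0.0147  0.017 ]
 [ 0.6533 -0.0936  0.017 ]
 [ 0.5166 -0.1025  0.017 ]
 [ 0.5084  0.0045  0.017 ]]
```

View pics/tz.png

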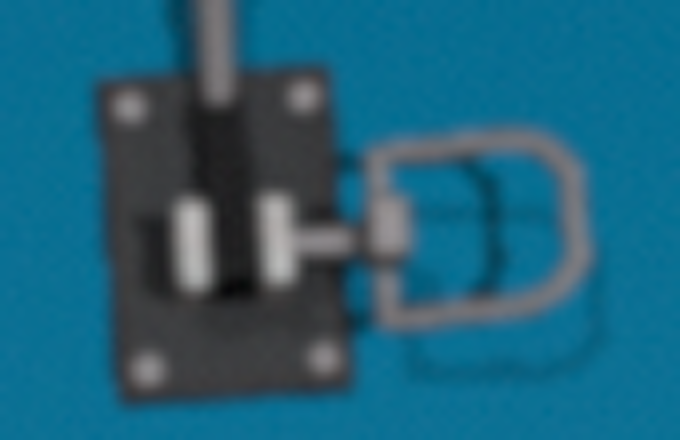

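View pics/sz.png

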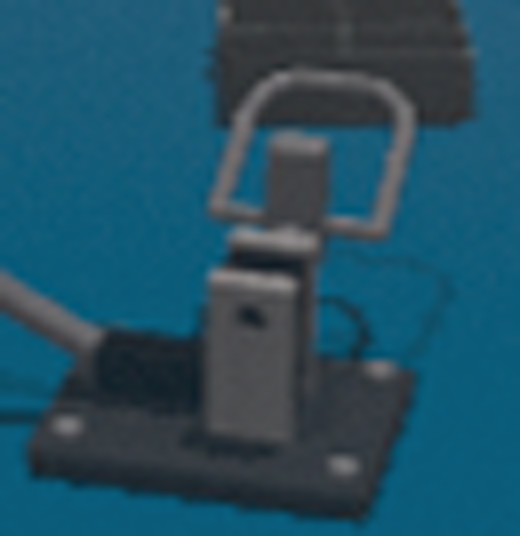

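In the top zoom, the ear tops are at (193,245) and (278,240), the head top at (390,228) and the ring's rim at (577,215). In the side zoom the ring is swung back and the head is clear behind the ears.

```bash
python3 - <<'E'
from h import *
t=eyes.camera("top")
P=lambda u,v,z:onplane(t,240+(u+.5)/8-.5,160+(v+.5)/8-.5,z)
bx=np.array([P(98,82,.017),P(328,68,.017),P(352,385,.017),P(122,403,.017)])
eL,eR=P(193,245,.087),P(278,240,.087)
h=P(390,228,.109); 
print(bx.round(4),eL,eR,h)
xd=(bx[0]+bx[1]-bx[2]-bx[3])/2; yd=(bx[0]+bx[3]-bx[1]-bx[2])/2
print(np.linalg.norm(xd),np.linalg.norm(yd),np.degrees([np.arctan2(xd[1],xd[0]),np.arctan2(-yd[0],yd[1])]))
e=eL-eR; print("ear ang",np.degrees(np.arctan2(-e[0],e[1])),np.linalg.norm(e))
th=(np.arctan2(xd[1],xd[0])+np.arctan2(-yd[0],yd[1]))/2
ex=np.array([np.cos(th),np.sin(th),0]);ey=np.array([-np.sin(th),np.cos(th),0])
o1=bx.mean(0)-.015*ex; o2=(eL+eR)/2
print("th",th,"o base",o1,"o ears",o2)
o=(o2+o1)/2;o[2]=.003
for n,p in(("head",h),("rim",P(577,215,.098)),("rimhi",P(577,215,.098))):
    d=p-o;print(n,d@ex,d@ey)
E
```

```text
[[ 0.6441  0.0171  0.017 ]
 [ 0.6512 -0.0806  0.017 ]
 [ 0.5157 -0.0908  0.017 ]
 [ 0.5072  0.0057  0.017 ]] [ 0.56378696 -0.02146666  0.087     ] [ 0.56619315 -0.05578296  0.087     ] [ 0.56809398 -0.09921568  0.109     ]
0.13662941745299953 0.09744668271722856 [4.52341344 4.62808257]
ear ang 4.010901420417113 0.034400550160659175
th 0.07986186843161691 o base [ 0.56460413 -0.03836772  0.017     ] o ears [ 0.56499005 -0.03862481  0.087     ]
head -0.001557634617411178 -0.06078890133917101
rim 0.0001765957314769907 -0.13729094164085007
rimhi 0.0001765957314769907 -0.13729094164085007
```

The stand's origin is at about (0.565, -0.0385), turned 0.078 rad, with the pin about 31 mm out. First I turn the tool to line up with the stand, then I travel over.

>>> drive_tool(deltas=[[[0,0,0,0,0,0.075],[0,0,0,0,0,0.074],[29,-27.5,0,0,0,0],[29,-27.5,0,0,0,0],[29,-27.5,0,0,0,0],[29,-27.5,0,0,0,0],[29,-27.5,0,0,0,0],[29,-27.5,0,0,0,0]]], gripper=0, squeeze=10)

```text
time: 0.92
position: [0.3021, -0.4294, 0.2446]
tool_rot: [0.999, 0.039, 0.0, -0.0]
ft_force: [0.5, -0.4, 0.4]
grip_width: 0.0416
grip_force: 0.0
```

>>> drive_tool(deltas=[[[29,-27.5,0,0,0,0],[29,-27.5,0,0,0,0],[29,-27.5,0,0,0,0],[29,-27.5,0,0,0,0],[29,-27.5,0,0,0,0],[29,-27.5,0,0,0,0],[29,-27.5,0,0,0,0],[29,-27.5,0,0,0,0]]])

```text
time: 1.58
position: [0.5164, -0.1918, 0.2446]
tool_rot: [0.999, 0.039, 0.0, 0.0]
ft_force: [0.6, -0.5, 0.6]
grip_width: 0.0011
grip_force: 0.0
```

```bash
cat >> h.py <<'E'
o=np.array([.5648,-.0385,.003]); th=.078
ex=np.array([np.cos(th),np.sin(th),0]);ey=np.array([-np.sin(th),np.cos(th),0])
def st():
    s=sensors.get_obs(); d=s["position"]-o
    r=R.from_quat(s["tool_rot"]); x=r.apply([1,0,0]); z=r.apply([0,0,1])
    print("t",round(s["time"],2),"stand mm",(np.array([d@ex,d@ey,d[2]])*1e3).round(1),"ang",np.arctan2(x[1],x[0]).round(4),"z",z.round(3),
     "F",np.round(s["ft_force"],1),"grip",round(s["grip_width"]*1e3,1),s["grip_force"])
E
python3 -c "
from h import *
st()"
```

```text
t 1.58 stand mm [ -60.2 -149.1  241.6] ang 0.0779 z [ 0. -0. -1.] F [ 0.6 -0.5  0.6] grip 1.1 0.0
```

>>> drive_tool(deltas=[[[28,-26,0,0,0,0],[22,-19,0,0,0,0],[0,0,0,0,0,0],[0,0,0,0,0,0]]])

```text
time: 1.92
position: [0.5624, -0.1434, 0.2443]
tool_rot: [0.999, 0.041, -0.0, 0.0]
ft_force: [-0.6, 0.6, -0.2]
grip_width: 0.0006
grip_force: 0.0
```

```bash
python3 - <<'E'
from h import *
st()
t=eyes.camera("top"); s=eyes.camera("side")
b=cv2.resize(s["img"][120:217,210:300],None,fx=6,fy=6,interpolation=cv2.INTER_CUBIC)
cv2.imwrite("pics/s1.png",b[:,:,::-1])
E
```

```text
t 1.92 stand mm [ -10.5 -104.4  241.3] ang 0.0813 z [-0. -0. -1.] F [-0.6  0.6 -0.2] grip 0.6 0.0
```

Little lag. I'll finish the alignment and go down to about 60 mm above the target.

>>> drive_tool(deltas=[[[10.5,-10,0,0,0,0.003],[0,0,40,0,0,0],[0,0,36,0,0,0],[0,0,0,0,0,0]]])

```text
time: 2.35
position: [0.566, -0.1335, 0.1625]
tool_rot: [0.999, 0.036, -0.007, -0.003]
ft_force: [-1.5, 1.5, -0.4]
grip_width: 0.0007
grip_force: 0.0
```

```bash
python3 - <<'E'
from h import *
st()
s=eyes.camera("side")
b=cv2.resize(s["img"][110:210,200:300],None,fx=6,fy=6,interpolation=cv2.INTER_CUBIC)
cv2.imwrite("pics/s1.png",b[:,:,::-1])
E
```

```text
t 2.35 stand mm [ -6.2 -94.8 159.5] ang 0.0726 z [-0.013  0.006 -1.   ] F [-1.5  1.5 -0.4] grip 0.7 0.0
```

View pics/s1.png

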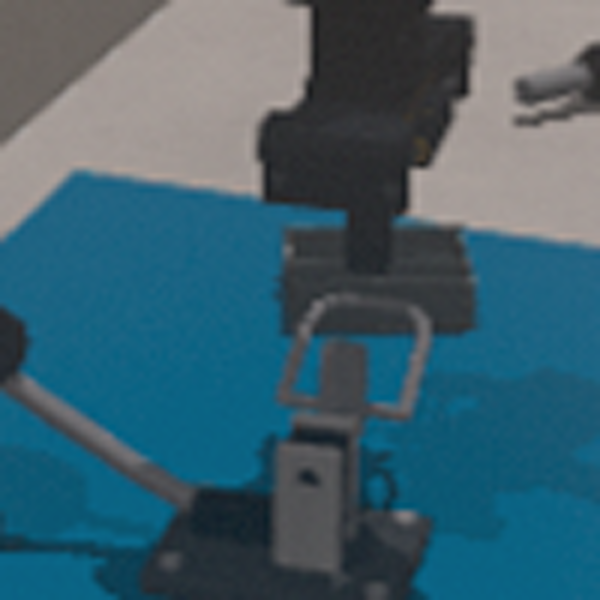

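The fingers (about (368,270)) hang above the ring opening, between head and rim. Going down through the loop.

>>> drive_tool(deltas=[[[0,0,0,0,0,0],[0,0,0,0,0,0],[0,0,0,0,0,0]]])

```text
time: 2.65
position: [0.5727, -0.1352, 0.171]
tool_rot: [0.999, 0.037, 0.002, 0.001]
ft_force: [-0.4, 0.1, 0.2]
grip_width: 0.0002
grip_force: 0.0
```

```bash
python3 -c "
from h import *
st()"
```

```text
t 2.65 stand mm [  0.4 -97.  168. ] ang 0.074 z [ 0.004 -0.002 -1.   ] F [-0.4  0.1  0.2] grip 0.2 0.0
```

>>> drive_tool(deltas=[[[0,0,22,0,0,0],[0,0,22,0,0,0],[0,0,21,0,0,0],[0,0,0,0,0,0],[0,0,0,0,0,0],[0,0,0,0,0,0]]])

```text
time: 3.15
position: [0.5727, -0.1346, 0.1054]
tool_rot: [0.999, 0.037, 0.002, 0.001]
ft_force: [0.5, 0.7, 0.7]
grip_width: 0.0005
grip_force: 0.0
```

```bash
python3 -c "
from h import *
st()"
```

```text
t 3.15 stand mm [  0.4 -96.4 102.4] ang 0.0748 z [ 0.003 -0.001 -1.   ] F [0.5 0.7 0.7] grip 0.5 0.0
```

>>> drive_tool(deltas=[[[0,-5,0,0,0,0],[0,-5,0,0,0,0],[0,-5,0,0,0,0],[0,-5,0,0,0,0],[0,-5,0,0,0,0],[0,-5,0,0,0,0],[0,-5,0,0,0,0],[0,0,0,0,0,0]]])

```text
time: 3.82
position: [0.5695, -0.0995, 0.1046]
tool_rot: [0.999, 0.038, 0.001, 0.001]
ft_force: [-1.2, -3.4, 3.8]
grip_width: 0.0009
grip_force: 2.0
```

>>> drive_tool(deltas=[[[0,-3,0,0,0,0],[0,-2,0,0,0,0],[0,0,0,0,0,0]]])

```text
time: 4.07
position: [0.5691, -0.0948, 0.1045]
tool_rot: [0.999, 0.038, 0.001, 0.001]
ft_force: [-1.0, -4.4, 4.2]
grip_width: 0.0004
grip_force: 2.7
```

```bash
python3 -c "
from h import *
st()"
```

```text
t 4.07 stand mm [-1.000e-01 -5.650e+01  1.015e+02] ang 0.0757 z [ 0.002 -0.002 -1.   ] F [-1.  -4.4  4.2] grip 0.4 2.6528540393337607
```

>>> drive_tool(deltas=[[[0,-2,0,0,0,0],[0,-1,0,0,0,0],[0,0,0,0,0,0]]])

```text
time: 4.32
position: [0.5689, -0.0919, 0.1045]
tool_rot: [0.999, 0.038, 0.001, 0.001]
ft_force: [-0.7, -4.0, 5.0]
grip_width: -0.0001
grip_force: 2.7
```

>>> drive_tool(deltas=[[[0,-1.5,0,0,0,0],[0,-1,0,0,0,0],[0,0,0,0,0,0]]])

```text
time: 4.57
position: [0.5687, -0.0895, 0.1045]
tool_rot: [0.999, 0.038, 0.001, 0.001]
ft_force: [-0.7, -4.2, 4.7]
grip_width: 0.0003
grip_force: 2.8
```

>>> drive_tool(deltas=[[[0,-1.5,0,0,0,0],[0,-1,0,0,0,0],[0,0,0,0,0,0]]])

```text
time: 4.82
position: [0.5687, -0.0878, 0.1045]
tool_rot: [0.999, 0.038, 0.001, 0.002]
ft_force: [-1.2, -6.7, 5.0]
grip_width: 0.0007
grip_force: 4.1
```

>>> drive_tool(deltas=[[[0,-1.5,0,0,0,0],[0,-1,0,0,0,0],[0,0,0,0,0,0]]])

```text
time: 5.07
position: [0.5687, -0.0875, 0.1046]
tool_rot: [0.999, 0.039, 0.001, 0.004]
ft_force: [-2.9, -14.1, 5.1]
grip_width: 0.0005
grip_force: 7.2
```

Contact at the stop, force 14 N. Hold briefly, back off, rise clear, and look.

>>> drive_tool(deltas=[[[0,0,0,0,0,0],[0,0,0,0,0,0],[0,5,0,0,0,0],[0,10,0,0,0,0],[0,0,-20,0,0,0],[0,0,-30,0,0,0],[0,20,-30,0,0,0],[0,0,0,0,0,0]]])

```text
time: 5.73
position: [0.5744, -0.1217, 0.1888]
tool_rot: [0.999, 0.037, 0.006, 0.003]
ft_force: [0.9, -0.9, 1.0]
grip_width: 0.0007
grip_force: 0.0
```

>>> drive_tool(deltas=[[[0,22,-20,0,0,0],[0,0,0,0,0,0],[0,0,0,0,0,0],[0,0,0,0,0,0]]], gripper=40)

```text
time: 6.07
position: [0.571, -0.1395, 0.2023]
tool_rot: [0.999, 0.037, -0.001, -0.001]
ft_force: [0.4, 0.4, -0.6]
grip_width: 0.0193
grip_force: 0.0
```

```bash
python3 - <<'E'
from h import *
st()
s=eyes.camera("side"); t=eyes.camera("top")
b=cv2.resize(s["img"][120:220,210:300],None,fx=6,fy=6,interpolation=cv2.INTER_CUBIC)
a=cv2.resize(t["img"][160:215,245:295],None,fx=6,fy=6,interpolation=cv2.INTER_CUBIC)
b=b[:,:480] if 0 else b
c=np.zeros((600,800,3),np.uint8); c[:,:540]=b[:600]; c[:330,540:800]=a[:330,:260]
cv2.imwrite("pics/s2.png",c[:,:,::-1])
E
```

```text
t 6.07 stand mm [  -1.7 -101.2  199.3] ang 0.0743 z [-0.002  0.002 -1.   ] F [ 0.4  0.4 -0.6] grip 19.3 0.0
```

View pics/s2.png

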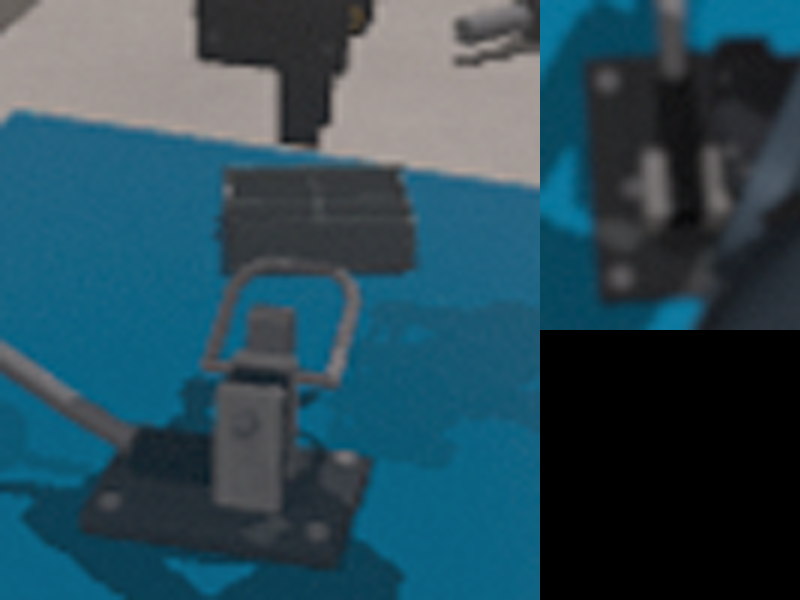

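The pin now shows through the far ear at (245,420), and the ring is still swung back with its rim at about (285,264). Checking the rim's y.

```bash
python3 - <<'E'
from h import *
s=eyes.camera("side")
for p,z in(((285,264),.098),((285,268),.098),((245,422),.071)):
    d=onplane(s,210+p[0]/6-.42,120+p[1]/6-.42,z)-o; print(d@ex,d@ey)
for q in ([0,-.105,.095],[0,.034,.068]):
    u=proj(s,o+ex*q[0]+ey*q[1]+[0,0,q[2]]); print((u[0]-209.6)*6,(u[1]-119.6)*6)
st()
E
```

```text
0.009487428290953052 -0.1091957252122112
0.008395691202704805 -0.10438980777899547
0.0006982751730985447 0.020187140026185244
299.80783754536463 269.2141399075303
239.83766795859856 435.4077027601896
t 6.22 stand mm [  -1.7 -100.9  199.1] ang 0.0755 z [-0.003  0.002 -1.   ] F [ 0.3  0.4 -0.3] grip 30.1 0.0
```

>>> drive_tool(deltas=[[[1.5,3,25,0,0,0],[0,0,25,0,0,0],[0,0,25,0,0,0],[0,0,25,0,0,0],[0,0,2,0,0,0],[0,0,0,0,0,0],[0,0,0,0,0,0]]])

```text
time: 6.8
position: [0.5741, -0.1432, 0.1019]
tool_rot: [0.999, 0.038, 0.0, 0.0]
ft_force: [-0.6, 0.3, 0.4]
grip_width: 0.035
grip_force: 0.0
```

```bash
python3 - <<'E'
from h import *
st()
s=eyes.camera("side")
b=cv2.resize(s["img"][120:220,210:300],None,fx=6,fy=6,interpolation=cv2.INTER_CUBIC)
cv2.imwrite("pics/s3.png",b[:,:,::-1])
E
```

```text
t 6.8 stand mm [   1.1 -105.1   98.9] ang 0.0752 z [ 0. -0. -1.] F [-0.6  0.3  0.4] grip 35.0 0.0
```

View pics/s3.png

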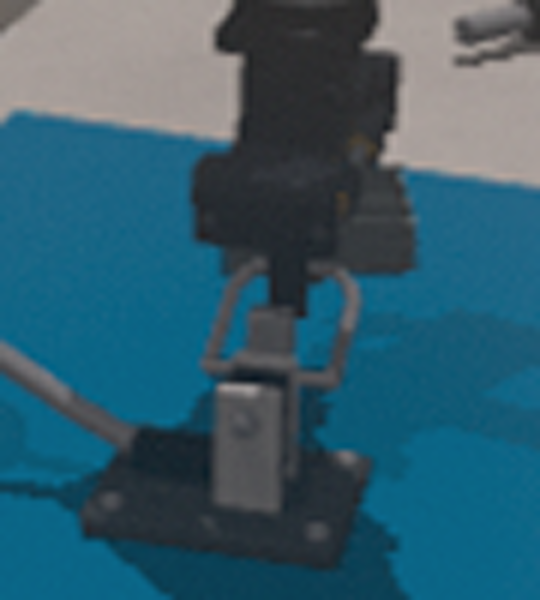

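The inner finger is inside the loop at (288,285), with the rim between the jaws. Closing gently.

>>> drive_tool(deltas=[[[0,0,2,0,0,0],[0,0,0,0,0,0],[0,0,0,0,0,0],[0,0,0,0,0,0],[0,0,0,0,0,0],[0,0,0,0,0,0]]], gripper=0, squeeze=8)

```text
time: 7.35
position: [0.574, -0.1445, 0.1001]
tool_rot: [0.999, 0.038, 0.0, 0.001]
ft_force: [0.4, -3.2, 1.7]
grip_width: 0.0072
grip_force: 8.0
```

```bash
python3 -c "
from h import *
st()"
```

```text
t 7.35 stand mm [   0.9 -106.4   97.1] ang 0.0755 z [ 0.001 -0.002 -1.   ] F [ 0.4 -3.2  1.7] grip 7.2 7.993138355668634
```

>>> drive_tool(deltas=[[[0,-2.2,-5.5,0,0,0],[0,-2.7,-5.5,0,0,0],[0,-3.1,-5.2,0,0,0],[0,-3.4,-4.8,0,0,0],[0,0,0,0,0,0]]])

```text
time: 7.77
position: [0.5733, -0.1329, 0.1222]
tool_rot: [0.999, 0.038, 0.001, 0.001]
ft_force: [-1.5, -6.0, 2.0]
grip_width: 0.0077
grip_force: 8.0
```

```bash
python3 -c "
from h import *
st()"
```

```text
t 7.77 stand mm [  1.1 -94.7 119.2] ang 0.0759 z [ 0.002 -0.003 -1.   ] F [-1.5 -6.   2. ] grip 7.7 7.997637167572975
```

Good: light inward force only. Continuing the arc to past upright.

>>> drive_tool(deltas=[[[0,-8,-9,0,0,0],[0,-9.2,-7.7,0,0,0],[0,-10.2,-6.2,0,0,0],[0,-11.1,-4.6,0,0,0],[0,0,0,0,0,0]]])

```text
time: 8.18
position: [0.5706, -0.0931, 0.1506]
tool_rot: [0.999, 0.038, 0.001, 0.001]
ft_force: [-2.4, -4.1, 6.9]
grip_width: 0.0073
grip_force: 8.0
```

```bash
python3 -c "
from h import *
st()"
```

```text
t 8.18 stand mm [  1.6 -54.9 147.6] ang 0.0763 z [ 0.003 -0.002 -1.   ] F [-2.4 -4.1  6.9] grip 7.3 8.0011897534132
```

>>> drive_tool(deltas=[[[0,-11.6,-2.9,0,0,0],[0,-11.9,-1.2,0,0,0],[0,-12,0.7,0,0,0],[0,-11.7,2.4,0,0,0],[0,-11.3,4.2,0,0,0],[0,0,0,0,0,0]]])

```text
time: 8.68
position: [0.5655, -0.0317, 0.1438]
tool_rot: [0.999, 0.038, 0.0, -0.001]
ft_force: [2.3, 3.5, 3.5]
grip_width: 0.0078
grip_force: 8.0
```

```bash
python3 - <<'E'
from h import *
st()
s=eyes.camera("side")
b=cv2.resize(s["img"][120:220,210:300],None,fx=6,fy=6,interpolation=cv2.INTER_CUBIC)
cv2.imwrite("pics/s4.png",b[:,:,::-1])
E
```

```text
t 8.68 stand mm [  1.3   6.7 140.8] ang 0.0762 z [ 0.     0.003 -1.   ] F [2.3 3.5 3.5] grip 7.8 7.999817356467247
```

View pics/s4.png

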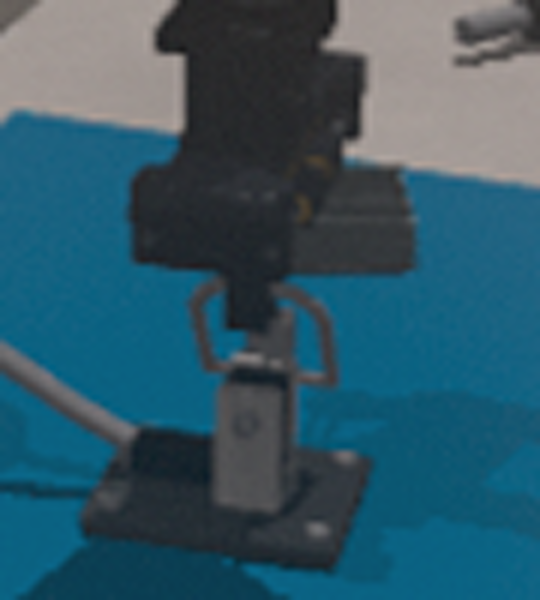

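The ring is held past upright (rim at about (250,300)), and the force has reversed to +y. Opening and rising so the spring takes it over.

>>> drive_tool(deltas=[[[0,0,0,0,0,0],[0,0,0,0,0,0],[0,0,0,0,0,0],[0,0,-15,0,0,0],[0,0,-30,0,0,0],[0,0,-30,0,0,0],[0,0,0,0,0,0],[0,0,0,0,0,0]]], gripper=50)

```text
time: 9.4
position: [0.5662, -0.0363, 0.2214]
tool_rot: [0.999, 0.037, 0.001, 0.001]
ft_force: [0.0, -0.2, 0.2]
grip_width: 0.0427
grip_force: 0.0
```

```bash
python3 - <<'E'
from h import *
st()
s=eyes.camera("side")
b=cv2.resize(s["img"][120:220,210:300],None,fx=6,fy=6,interpolation=cv2.INTER_CUBIC)
cv2.imwrite("pics/s5.png",b[:,:,::-1])
for n,q in (("rim home",[0,.05,.068]),("head top",[0,-.03,.106]),("tip",[0,.034,.068])):
    u=proj(s,o+ex*q[0]+ey*q[1]+[0,0,q[2]]); print(n,(u[0]-209.6)*6,(u[1]-119.6)*6)
E
```

```text
t 9.4 stand mm [  1.5   2.1 218.4] ang 0.0741 z [ 0.003 -0.001 -1.   ] F [ 0.  -0.2  0.2] grip 42.7 0.0
rim home 232.3187707645027 451.20541922084817
head top 269.63322164561924 312.9941547994104
tip 239.83766795859856 435.4077027601896
```

View pics/s5.png

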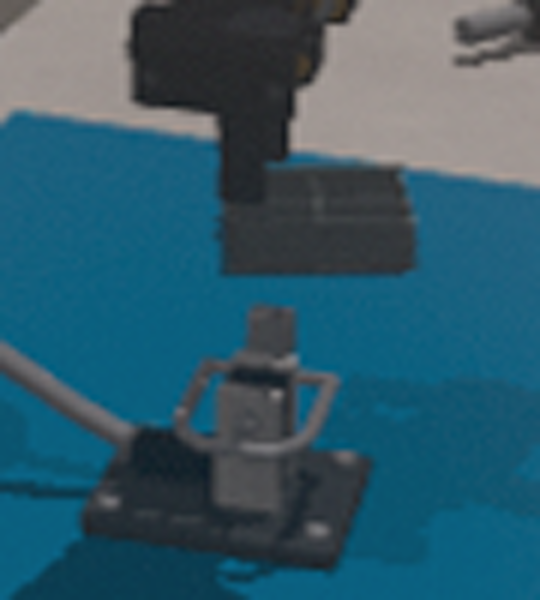

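The ring lies flipped around the ears, rim at about (250,447) where expected. The head may have moved by a few mm, so I'll nudge it home again. The ring is now out of the way.

>>> drive_tool(deltas=[[[-1.5,28,0,0,0,0],[0,28,0,0,0,0],[0,22,0,0,0,0],[0,0,0,0,0,0],[0,0,28,0,0,0],[0,0,28,0,0,0],[0,0,28,0,0,0],[0,0,30,0,0,0]]], gripper=0)

```text
time: 10.12
position: [0.5685, -0.1125, 0.1037]
tool_rot: [0.999, 0.037, -0.001, -0.001]
ft_force: [-0.1, -0.6, -0.4]
grip_width: 0.0025
grip_force: 0.0
```

>>> drive_tool(deltas=[[[0,0,0,0,0,0],[0,-8,0,0,0,0],[0,-6,0,0,0,0],[0,-4,0,0,0,0],[0,0,0,0,0,0],[0,0,0,0,0,0]]])

```text
time: 10.62
position: [0.5694, -0.0949, 0.1075]
tool_rot: [0.999, 0.038, 0.001, 0.001]
ft_force: [-0.5, -0.7, 0.1]
grip_width: 0.0007
grip_force: 0.0
```

```bash
python3 -c "
from h import *
st()"
```

```text
t 10.62 stand mm [  0.2 -56.6 104.5] ang 0.0759 z [ 0.003 -0.001 -1.   ] F [-0.5 -0.7  0.1] grip 0.7 0.0
```

>>> drive_tool(deltas=[[[0,-2,0,0,0,0],[0,-2,0,0,0,0],[0,-1,0,0,0,0],[0,0,0,0,0,0]]])

```text
time: 10.95
position: [0.5682, -0.0901, 0.106]
tool_rot: [0.999, 0.037, 0.0, 0.0]
ft_force: [0.2, 0.4, -0.9]
grip_width: 0.0005
grip_force: 0.0
```

>>> drive_tool(deltas=[[[0,-1.5,0,0,0,0],[0,-1.5,0,0,0,0],[0,0,0,0,0,0]]])

```text
time: 11.2
position: [0.5681, -0.0878, 0.1059]
tool_rot: [0.999, 0.038, 0.0, 0.001]
ft_force: [-0.6, -2.7, 0.2]
grip_width: 0.0008
grip_force: 1.1
```

>>> drive_tool(deltas=[[[0,-1.5,0,0,0,0],[0,-1,0,0,0,0],[0,0,0,0,0,0]]])

```text
time: 11.45
position: [0.5681, -0.0875, 0.1059]
tool_rot: [0.999, 0.038, 0.0, 0.002]
ft_force: [-1.3, -9.8, -1.7]
grip_width: 0.0004
grip_force: 4.4
```

It was already home: contact came right at the earlier stop. Retreat, rise and take a last look.

>>> drive_tool(deltas=[[[0,10,0,0,0,0],[0,20,0,0,0,0],[0,10,-20,0,0,0],[0,0,-40,0,0,0],[0,0,-40,0,0,0],[0,0,-20,0,0,0],[0,0,0,0,0,0],[0,0,0,0,0,0]]])

```text
time: 12.12
position: [0.5713, -0.1248, 0.2272]
tool_rot: [0.999, 0.037, 0.001, 0.0]
ft_force: [0.5, -0.8, -0.7]
grip_width: 0.0006
grip_force: 0.0
```

```bash
python3 - <<'E'
from h import *
st()
s=eyes.camera("side")
b=cv2.resize(s["img"][120:220,210:300],None,fx=6,fy=6,interpolation=cv2.INTER_CUBIC)
cv2.imwrite("pics/s6.png",b[:,:,::-1])
E
```

```text
t 12.12 stand mm [-2.000e-01 -8.650e+01  2.242e+02] ang 0.0745 z [ 0.003 -0.    -1.   ] F [ 0.5 -0.8 -0.7] grip 0.6 0.0
```

View pics/s6.png

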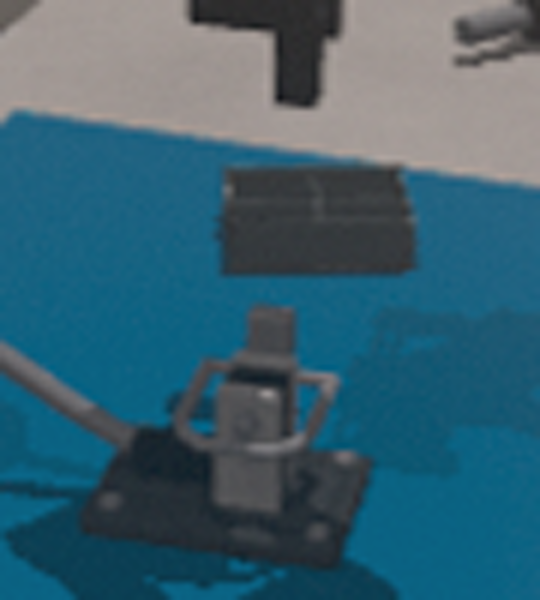

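The ring is flipped and flat (rim at about (250,447)), the pin is home and the gripper is clear. Handing in.

```bash
python3 -c "
from rig import ticket
print(ticket.hand_in())"
```

```text
the job is handed in; nothing more can be done
None
```

The linch pin is pushed home, the ring is flipped over and lying flat around the pin's end, and the arm is clear; I handed the job in at about 12 s, did not touch the multimeter, screwdriver or parts box, and got no verdict back.

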